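# Hook the brush ledge into the slotted stand and lock it

## Robot

A 7-joint arm with a two-finger parallel gripper is mounted at the origin on the work surface. World frame = base frame: x ahead of the robot, y to its left, z up, the work surface at z = 0. Lengths are in m, angles in degrees, forces in N, time in s.
With the tool pointing down it reaches from about 0.425 to 0.875 m from the base axis. Payload 4.7 kg.
Tool frame: the origin (TCP) lies at the centre of the arm's flange, where the gripper is bolted on; the fingertips stand 182 mm ahead of it and the grasp point (between the pads) lies 164 mm ahead of it; z points along the fingers, y is the line along which they close (so a half turn about z gives the same grasp; the last joint's range is limited). The gripper opens to 87 mm and grips with 3 to 60 N. Pads are 19 mm wide; open, the fingers measure 117 mm over their backs; the gripper's body (75 mm by 190 mm) begins 51 mm behind the grasp point.
Start: joints at [-63.02, 18.392, -4.016, 83.108, 1.295, 78.541, -3.26], TCP at [0.287, 0.583, 0.405] pointing down, gripper open.
Joint ranges: [-163.93, 163.93], [-17.29, 119.83], [-79.2, 71.16], [3.27, 140.29], [-89.18, 269.18], [5.43, 117.66], [-154.24, 154.24]. Speed limits (degrees/s): [147.25, 147.25, 180, 180, 180, 180, 180].

## Interface

Orientations are given as [roll, pitch, yaw] about the fixed x, y, z axes, in that order (R = Rz(yaw) Ry(pitch) Rx(roll)).
In Python, from cell import env gives the robot as it stands. The module is installed in compiled form; this text tells all that it offers.
- The arm moves only by the tool step_arm, never from a script. Its argument "steps" is one flat list of numbers, 5 for each row, row after row: the opening, from 0 (shut) to 1 (fully open), then the shift along the tool's x, y, z in mm, then the turn about the tool's z in degrees. In form: [grip, dx, dy, dz, roll, grip, dx, dy, dz, roll, ...]. A call has 1 to 12 rows; each row shifts and turns the commanded pose from where the row before left it, along the tool's axes as they then stand; what a row does not reach is not made up. A row lasts 1/8 s, in which the tool goes at most 62.5 mm and 10.7 degrees, less where a joint would pass 70% of its speed; a pose out of reach is approached as far as the arm can. A call with a gripper value outside its range is refused whole. The fingers move at their own pace and stop on an object; "grip_force" is the grip in N (left out, the last holds). Time passes only in rows, so rows that do not move let the fingers close. It gives the time, the measured TCP pose, the force, the opening and the grip force at its end, in the units of the state.
- env.get_obs(): the state, without advancing time (a new reading comes with each control period).
- env.read_camera(name): name is "side" or "top"; returns a dict with "image" (420x560x3 uint8, red, green, blue), "camera_matrix" (3x3 intrinsics, pixels), "R" (3x3) and "t" (3): a world point X has camera coordinates R X + t. Camera axes: x right, y down, z forward; pixel columns grow to the right and rows downward; lengths in m; the calibration is good to about 2 mm. A picture is of the moment at which its call begins. There is no depth.
- env.sign_off(): hands the job in; it is judged then, once.
The state is a dict: "time_s": time; "qpos": joint angles; "joint_velocities": joint speeds; "effort": joint torques, N m; "tool_pos": TCP position; "tool_rot": TCP orientation; "force": force on the tool from outside, world axes, zero at the start; "wrist_torque": the same for the moment, N m; "grip_width": finger opening in m; "grasp_force": force on a finger pad.
Only numpy, scipy, OpenCV 4.12 (cv2) and the standard library are available. Lean on these libraries where they do the work, as an engineer would, in place of code of your own. Each camera call takes 0.05 s, during which the arm holds its last target. There are 200 camera calls.

## Task

Pick up the green brush ledge and hang it on the slotted stand: put its two steel hooks through the top pair of slots, then push it down, firmly but gently, until it is fully home and the orange spring latch has snapped out through the window in its back plate. Do not force it, leave everything else on the bench where it is, and let go of the ledge.

Things in the scene. Friction and masses are not known exactly. Their poses are not given: they have to be found in the camera images.
- bracket: The loose green brush ledge, 0.24-0.38 kg, standing upright. Origin: middle of the bottom edge of its back plate's back face; x points out of the back (where the hooks point), z up. Plate 4 mm thick (x -4..0), 130 wide (y), z 0..80, with a middle window 20 wide at z 6..28. The ledge reaches from it to x -60, 4 thick at z 0..4, front lip up to z 14. All in mm.
- bracket_grip (a point): Where to pinch the ledge: on its black upright grip rib, which is 12 mm thick across y, x -34..-4 and z 40..95 in the bracket frame; this point is at x -18, y 0, z 74. About 45 N of grip holds the ledge straight. Axes as the bracket's.
- hook_tips (a point): Midway between the lower ends of the ledge's two steel hooks (bracket x 11, y 0, z 46 mm). The hooks stand at y -45 and +45, each 4 mm wide in y: a level neck at x 0..16, z 58..70, and a tip hanging down from it at x 6..16, z 46..58. Axes as the bracket's.
- stand: The fixed grey stand with two upright slotted steel strips. Origin: on the bench, midway between the strips, in the plane of their front face; x points to the stand's back (the front looks to -x), y along the pair, z up. Strips at y -45 and +45 mm, 4 mm thick (x 0..4), 30 wide, top at z 230, 26 mm free behind. Base 170 wide in y, x -20..120, 12 high.
- slot_bottoms (a point): Midway between the bottoms of the top pair of slots, nominal (stand x 0, y 0, z 158 mm). A slot is 9 mm wide in y and 60 mm high; a second, lower pair lies 78 mm below. The strips are clamped by hand: slots, latch and home all sit together up to 14 mm above or below nominal; no reading shows this (feel it). y is exact.
- home (a point): Nominal place of the bracket's origin when the ledge is home, axes parallel to the stand's and necks resting on the bottoms of the top slots: stand x 0 (-2..0 possible), y 0 (within 2.5), z 100 mm (true height up to 14 mm off, as the slots). 30 mm above here the hooks go straight in along x, whatever the offset; then it goes straight down.
- latch_spot (a point): Nominal tip of the orange spring latch, midway between the strips (stand x 0, z 108 mm; up to 14 mm off in height). The latch is 16 mm wide and juts 9 mm forward of the strips, with a ramp on top rising back to z 123 and a flat underside at z 107. It catches over the lower edge of the plate's window.
- latch (a joint): How far the orange latch is pushed back, along stand +x, in m: 0 = fully out, 0.011 = end of travel; a 4.2 N spring, plus 0.42 N per mm. The plate coming down pushes it back over 0.005 (8 to 13 N of downward push) until, home, it snaps out through the window and reads under 0.0015: locked. More than 25 N between ledge and stand is forcing it.
- ink_jar: Black ink jar, 54 mm across, 60 mm high; origin at the centre of its underside. Leave alone.
- dropper: White dropper bottle, 40 mm across, 100 mm high; origin at the centre of its underside. Leave alone.
- dish: Low white dish, 80 mm across, 22 mm high; origin at the centre of its underside. Leave alone.
- brush_red: Red brush lying flat, 190 mm long, 8 mm thick; origin under the middle of its handle, x along it. Leave alone.
- brush_yellow: Pale wooden brush lying flat, 190 mm long, 8 mm thick; origin under the middle of its handle, x along it. Leave alone.
There are look-alikes about, which are no part of the job. What is shaped like the stand but yellow is not meant. Several things have the shape of the bracket; the one meant has the colours described above.

How it is judged (in metres and radians):
On the way:
1. The ledge is hooked in the slots and its plate has pushed the latch back by over 5 mm (x of bracket in the frame of stand between -0.005 and 0.003 m and y of bracket in the frame of stand between -0.005 and 0.005 m and value of joint latch above 0.005 m), for 0.02 s.
At the end, for the whole second after the job is handed in: The ledge hangs by its two hooks in the top pair of slots, upright within 0.1 rad and square to the stand within 0.08 rad, its origin within 5 mm of the stand's in x (+3 mm at most to the back) and y, and 83 to 115.5 mm above the stand's, with the latch out again (under 1.5 mm), at rest and let go (x of bracket in the frame of stand between -0.005 and 0.003 m and y of bracket in the frame of stand between -0.005 and 0.005 m and z of bracket in the frame of stand between 0.083 and 0.1155 m and angle between the y axis of bracket and the y axis of stand, either way round below 0.08 rad and angle between bracket's own z axis and vertical below 0.1 rad and value of joint latch below 0.0015 m and linear speed of bracket below 0.02 m/s); the robot touches nothing.
It fails at once if The ledge was forced: more than 25 N between it and the stand (contact force between bracket and stand above 25 N).
It fails at once if Something else on the bench was moved by more than 20 mm (distance of any of ink_jar, dropper, dish, brush_red, brush_yellow from where it was at the start of the episode above 0.02 m).
It also fails if it takes over 61 s, if anything falls off the work surface, if the arm or the gripper's body presses on something with over 40 N, if the wrist force passes 120 N, or if a joint passes its speed limit or range.

## Working session

There is one attempt and no reset: what is moved stays moved. The work goes in short steps, Python scripts to look and compute and a tool call to move; the robot and the scene stay as the last step left them, time stands still between calls to the robot, and variables do not carry over. Pictures are saved under pics/ and viewed, at most 10 in all, crops included, and the job is handed in when it is done.

Besides the shell and the picture viewer there is one more tool, called after ">>>" by a JSON object that holds its "fn" and its "kwargs", one argument or row to a line. step_arm: Moves the arm, as the interface text tells. Its arguments: {"type":"object","properties":{"steps":{"type":"array","items":{"type":"number"}},"grip_force":{"type":"number"}},"required":["steps"]}

```bash
mkdir -p pics; python3 - <<'E'
from cell import env
import cv2
for n in("side","top"):
    c=env.read_camera(n); cv2.imwrite(f"pics/{n}0.png",c["image"][:,:,::-1]); print(n,c["camera_matrix"],c["R"],c["t"])
print(env.get_obs())
E
```

```text
side [[403.38019043   0.         279.60756188]
 [  0.         403.38019043 207.84739498]
 [  0.           0.           1.        ]] [[ 0.89823729 -0.4391318   0.01824935]
 [-0.26238614 -0.56909221 -0.77928658]
 [ 0.35259508  0.69519589 -0.62640194]] [-0.43857381  0.24539013  0.90021089]
top [[436.07637857   0.         286.66254979]
 [  0.         436.07637857 207.73911111]
 [  0.           0.           1.        ]] [[-1.07128225e-02 -9.99942177e-01 -9.36788672e-04]
 [-9.85711461e-01  1.07178470e-02 -1.68101287e-01]
 [ 1.68101607e-01 -8.77435912e-04 -9.85769283e-01]] [0.04437546 0.49254097 1.05493019]
{'time_s': 0.1, 'qpos': array([-63.01827753,  18.43448821,  -4.01449807,  83.16746041,
         1.2942104 ,  78.54002096,  -3.25936208]), 'joint_velocities': array([-0.02520867, -0.13176915,  0.00855332, -0.08302441,  0.08032389,
        0.09252046,  0.02092144]), 'effort': array([ 4.36910182e-05, -4.92570841e+01, -4.05712584e-01, -3.13395989e+01,
       -6.41956413e-02,  3.96241061e-02,  5.95615393e-05]), 'tool_pos': array([0.28666953, 0.58317117, 0.4037781 ]), 'tool_rot': array([-1.79903212e+02,  4.94823635e-03,  1.53827366e+02]), 'force': array([ 0.05780472,  0.65070167, -0.16649608]), 'wrist_torque': array([-0.01871321, -0.05621436,  0.03808062]), 'grasp_force': 0.0, 'grip_width': 0.08674087256511716}
```

View pics/side0.png

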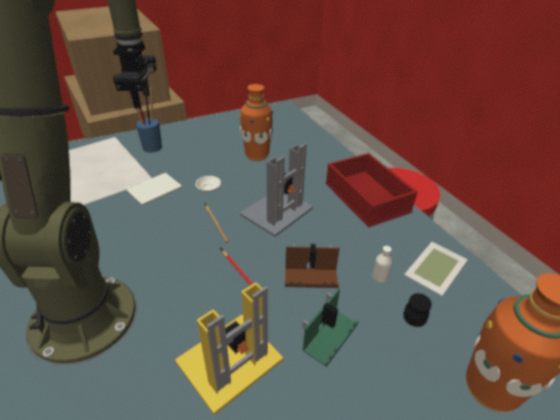

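View pics/top0.png

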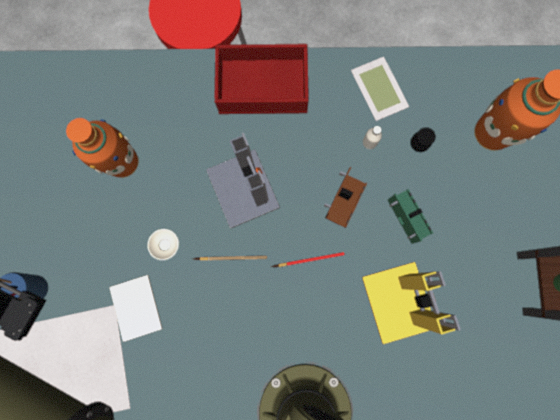

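The two bracket-shaped things are the green one (side 330,328; top 410,215) and a brown one (side 312,265; top 346,197). There are two stands: grey (side 277,195; top 243,180) and yellow (side 230,345). I want the green ledge and the grey stand, and will check both in close crops.

```bash
python3 - <<'E'
import cv2,numpy as np
s=cv2.imread("pics/side0.png");t=cv2.imread("pics/top0.png")
def cr(i,x,y,w,h,k):
    return cv2.resize(i[y:y+h,x:x+w],None,fx=k,fy=k,interpolation=cv2.INTER_CUBIC)
# scale 5: 80x... each
a=np.hstack([cr(t,380,180,80,70,5),cr(s,295,285,80,70,5)])
cv2.imwrite("pics/br.png",a)
b=np.hstack([cr(t,200,125,80,110,5),cr(s,237,140,80,110,5)])
cv2.imwrite("pics/st.png",b)
E
```

```text
(no output)
```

View pics/br.png

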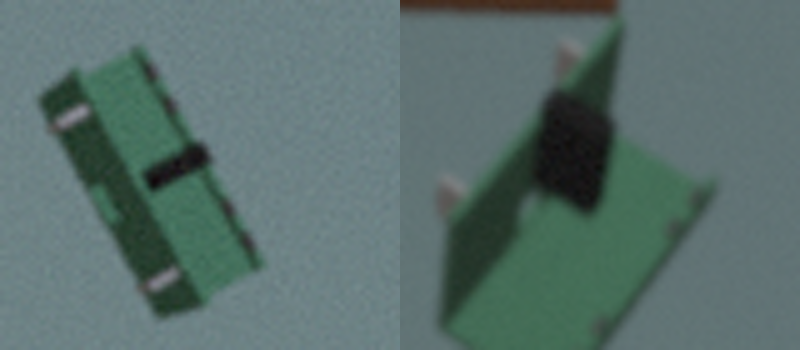

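View pics/st.png

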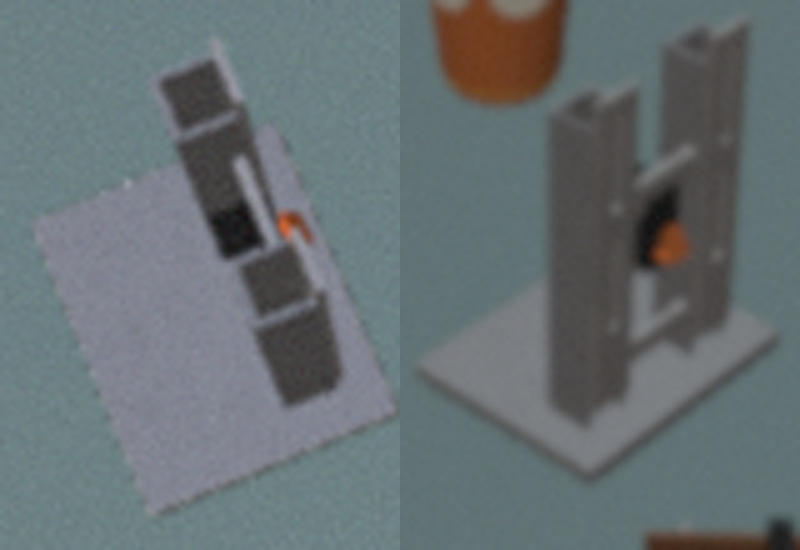

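The crops confirm it. Green ledge: black rib, and hooks on the image-left side in top view. Grey stand: orange latch, with its front facing image-right. Next I fit both poses.

```bash
cat > fit.py <<'E'
import numpy as np, cv2
from scipy.optimize import least_squares
def fit(cams, obs, g):
    # obs: (cam, (u,v), (x,y,z) mm)
    def res(p,flat=True):
        c,s=np.cos(p[2]),np.sin(p[2]); r=[]
        for n,uv,X in obs:
            x,y,z=np.array(X)/1e3; W=np.array([p[0]+c*x-s*y,p[1]+s*x+c*y,z])
            q=cams[n]["camera_matrix"]@(cams[n]["R"]@W+cams[n]["t"]); r.append(q[:2]/q[2]-uv)
        return np.ravel(r) if flat else np.array(r)
    o=least_squares(res,g,loss="soft_l1"); return o.x,res(o.x,False)
E
python3 - <<'E'
from cell import env
from fit import *
cams={n:env.read_camera(n) for n in("side","top")}
def P(n,ox,oy,l): return [(n,(ox+u/5-.4,oy+v/5-.4),X) for u,v,X in l]
st=P("top",200,125,[(35,218,(120,-85,12)),(275,128,(-20,-85,12)),(395,410,(-20,85,12)),(152,515,(120,85,12)),(215,40,(0,-60,230)),(243,103,(0,-30,230)),(285,230,(0,30,230)),(325,293,(0,60,230))])
st+=P("side",237,140,[(18,370,(120,85,12)),(190,478,(-20,85,12)),(378,338,(-20,-85,12)),(200,105,(0,60,230)),(237,83,(0,30,230)),(310,45,(0,-30,230)),(348,20,(0,-60,230))])
br=P("top",380,180,[(40,98,(0,-65,0)),(160,320,(0,65,0)),(75,70,(0,-65,80)),(210,302,(0,65,80)),(150,180,(-4,0,95)),(207,155,(-34,0,95)),(135,45,(-60,-65,14)),(262,268,(-60,65,14))])
br+=P("side",295,285,[(222,20,(-2,-65,80)),(45,215,(-2,65,80)),(40,325,(-2,65,0)),(315,180,(-60,-65,14))])
for o,g in((st,[.6,.1,1.9]),(br,[.5,-.25,2.1])):
    p,r=fit(cams,o,g); print(p[:2],np.degrees(p[2])); print(np.round(r,1).tolist())
    print("grip",p[:2]+np.array([-.018*np.cos(p[2]),-.018*np.sin(p[2])]))
print(env.get_obs()["time_s"])
E
```

```text
[0.56999574 0.10734046] 112.31022670250981
[[-1.0, 1.0], [0.4, -1.1], [1.3, 0.9], [-0.5, 0.8], [0.8, -0.2], [0.4, -0.4], [2.7, -0.6], [0.2, -0.4], [-1.5, -1.2], [-0.5, -0.8], [0.1, -1.0], [-0.8, -0.1], [-0.2, -0.4], [0.4, -1.6], [-0.0, -0.8]]
grip [0.57682892 0.09068791]
[ 0.46066726 -0.25119913] 115.73427333919005
[[-1.0, 0.3], [-0.9, 0.3], [-0.6, -0.3], [-1.5, 1.0], [0.5, -0.3], [0.1, -0.8], [1.5, -0.2], [0.8, -0.2], [-0.2, -0.5], [0.5, 0.4], [-0.7, 1.0], [0.4, -0.0]]
grip [ 0.46848282 -0.26741384]
0.2
```

>>> {"fn": "step_arm", "kwargs": {
  "steps": [1,0,0,-15,9.5,1,0,0,-15,9.5,1,0,0,-15,9.5,1,0,0,-15,9.6,1,-52.6,-1.3,0,0,1,-52.6,-1.3,0,0,1,-52.6,-1.3,0,0,1,-52.6,-1.3,0,0,1,-52.6,-1.3,0,0,1,-52.6,-1.3,0,0,1,-52.6,-1.3,0,0,1,-52.6,-1.3,0,0]
}}

```text
time_s: 1.7
tool_pos: [0.4604, 0.198, 0.4648]
tool_rot: [180.0, -0.0, 115.7]
force: [0.8, 0.4, 0.8]
grip_width: 0.0869
grasp_force: 0.0
```

>>> {"fn": "step_arm", "kwargs": {
  "steps": [1,-42.7,-19.5,0,0,1,-42.7,-19.5,0,0,1,-42.7,-19.5,0,0,1,-42.7,-19.5,0,0,1,-42.7,-19.5,0,0,1,-42.7,-19.5,0,0,1,-42.7,-19.5,0,0,1,-42.7,-19.5,0,0,1,-42.7,-19.5,0,0,1,-42.7,-19.5,0,0,1,0,0,0,0,1,0,0,0,0]
}}

```text
time_s: 3.2
tool_pos: [0.4699, -0.2689, 0.4644]
tool_rot: [-180.0, -0.1, 115.7]
force: [-0.0, 0.6, -0.0]
grip_width: 0.0872
grasp_force: 0.0
```

>>> {"fn": "step_arm", "kwargs": {
  "steps": [1,0,0,45,0,1,0,0,45,0,1,0,0,44,0,1,0,0,0,0]
}}

```text
time_s: 3.7
tool_pos: [0.4691, -0.2669, 0.328]
tool_rot: [-179.8, -0.3, 115.9]
force: [0.2, -0.2, 0.8]
grip_width: 0.0871
grasp_force: 0.0
```

```bash
python3 - <<'E'
from cell import env
import cv2,numpy as np
o=[]
for n,x,y in(("top",370,150),("side",275,240)):
    i=env.read_camera(n)["image"][:,:,::-1]; o.append(cv2.resize(i[y:y+120,x:x+100],None,fx=4,fy=4,interpolation=cv2.INTER_CUBIC))
cv2.imwrite("pics/g1.png",np.hstack(o)); print(env.get_obs()["tool_pos"])
E
```

```text
[ 0.47043845 -0.26874858  0.33186833]
```

View pics/g1.png

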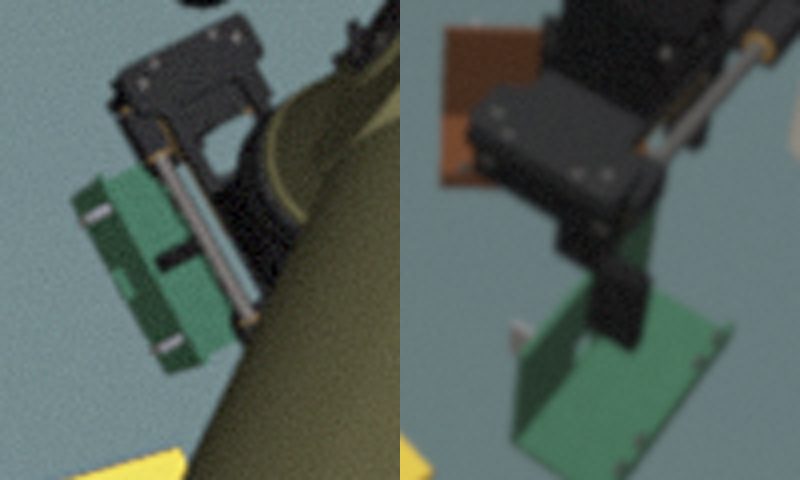

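The gripper is centred over the black rib and aligned with it (top crop 180,258). The fit holds, so I'm descending and gripping.

>>> {"fn": "step_arm", "kwargs": {
  "steps": [1,0,0,30,0,1,0,0,30,0,1,0,0,16,0,1,0,0,8,0,1,0,0,0,0,0.4,0,0,0,0,0.2,0,0,0,0,0,0,0,0,0,0,0,0,0,0,0,0,0,0,0,0,0,0,0,0,0,0,0,0,0],
  "grip_force": 45
}}

```text
time_s: 5.3
tool_pos: [0.4697, -0.2696, 0.2467]
tool_rot: [180.0, -0.0, 115.7]
force: [-0.7, 0.1, -0.6]
grip_width: 0.0248
grasp_force: 0.0
```

>>> {"fn": "step_arm", "kwargs": {
  "steps": [0,0,0,0,0,0,0,0,0,0,0,0,0,0,0,0,0,0,0,0]
}}

```text
time_s: 5.8
tool_pos: [0.4695, -0.2697, 0.2467]
tool_rot: [-180.0, -0.0, 115.7]
force: [-1.8, -0.0, 0.9]
grip_width: 0.0115
grasp_force: 45.0
```

>>> {"fn": "step_arm", "kwargs": {
  "steps": [0,0,0,-10,0,0,0,0,-30,0,0,0,0,-40,0,0,0,0,-40,1.7,0,0,0,-30,1.7,0,0,0,-10,0,0,0,0,0,0]
}}

```text
time_s: 6.68
tool_pos: [0.4697, -0.2694, 0.4066]
tool_rot: [180.0, -0.0, 112.4]
force: [-0.1, 0.0, -4.7]
grip_width: 0.0113
grasp_force: 45.0
```

>>> {"fn": "step_arm", "kwargs": {
  "steps": [0,15,15,0,0,0,28,29,0,0,0,28,29,0,0,0,28,29,0,0,0,28,29,0,0,0,28,29,0,0,0,28,29,0,0,0,28,29,0,0,0,19,18,0,0,0,0,0,0,0,0,0,0,0,0,0,0,0,0,0]
}}

```text
time_s: 8.18
tool_pos: [0.6003, 0.0309, 0.4068]
tool_rot: [-180.0, 0.0, 112.2]
force: [-0.8, -0.5, -4.3]
grip_width: 0.0116
grasp_force: 45.0
```

```bash
python3 - <<'E'
from cell import env
import cv2,numpy as np
o=[]
for n,x,y in(("top",210,110),("side",235,125)):
    i=env.read_camera(n)["image"][:,:,::-1]; cv2.imwrite(f"pics/{n}2.png",i);o.append(cv2.resize(i[y:y+120,x:x+80],None,fx=5,fy=5,interpolation=cv2.INTER_CUBIC))
cv2.imwrite("pics/s1.png",np.hstack(o)); s=env.get_obs();print(s["tool_pos"],s["tool_rot"],s["grip_width"],s["force"])
E
```

```text
[0.60040921 0.03148274 0.40696007] [ 1.79983408e+02 -1.51566161e-03  1.12214309e+02] 0.012052209360539306 [ 0.08762808 -0.3852498  -3.14013608]
```

View pics/s1.png

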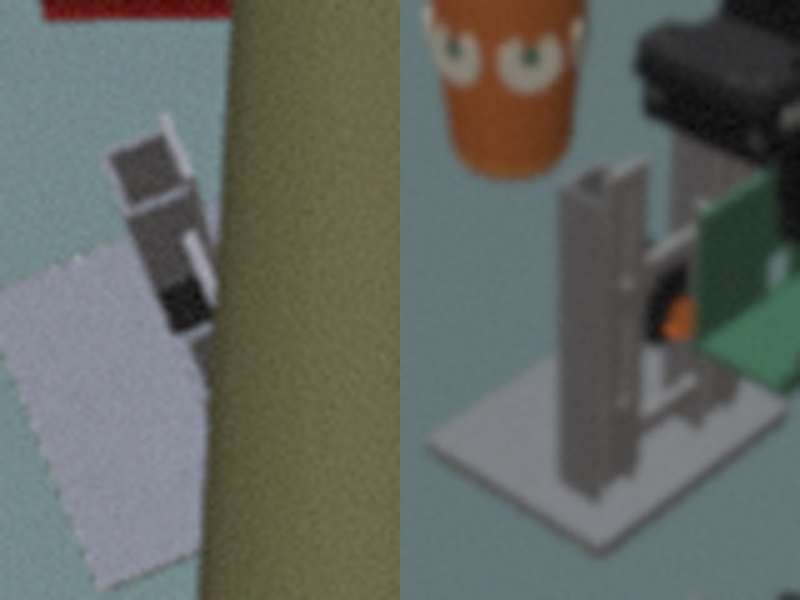

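```bash
python3 - <<'E'
from cell import env
import cv2,numpy as np
c=env.read_camera("side"); i=cv2.imread("pics/side2.png")
o=env.get_obs(); p=o["tool_pos"]
def pr(org,yaw,X):
    a=np.radians(yaw); X=np.array(X)/1e3; W=np.array([org[0]+np.cos(a)*X[0]-np.sin(a)*X[1],org[1]+np.sin(a)*X[0]+np.cos(a)*X[1],org[2]+X[2]])
    q=c["camera_matrix"]@(c["R"]@W+c["t"]); return q[:2]/q[2]
yaw=112.3;a=np.radians(yaw)
b=np.array([p[0]+.0205*np.cos(a),p[1]+.0205*np.sin(a),p[2]-.2467]); print(b)
x0,y0,k=285,140,7
v=cv2.resize(i[y0:y0+85,x0:x0+110],None,fx=k,fy=k,interpolation=cv2.INTER_CUBIC)
def d(q,col): cv2.drawMarker(v,tuple(int(round(t)) for t in ((q+.5-[x0,y0])*k)),col,0,12,1)
for X in[(0,65,80),(0,-65,80),(0,65,0),(-60,65,14),(-60,-65,14),(-60,65,0),(16,45,70),(16,-45,70)]:
    q=pr(b,yaw,X); d(q,(0,0,255)); print(X,np.round((q+.5-[x0,y0])*k))
s=[.57,.1073,0]
for X in[(0,30,230),(0,-30,230),(0,-60,230),(-20,-85,12)]: d(pr(s,yaw,X),(255,0,0))
cv2.imwrite("pics/s2.png",v)
E
```

```text
[0.5926658  0.05076545 0.16024084]
(0, 65, 80) [ 62. 194.]
(0, -65, 80) [291.  52.]
(0, 65, 0) [ 53. 383.]
(-60, 65, 14) [189. 422.]
(-60, -65, 14) [406. 265.]
(-60, 65, 0) [186. 454.]
(16, 45, 70) [ 63. 178.]
(16, -45, 70) [221.  80.]
```

View pics/s2.png

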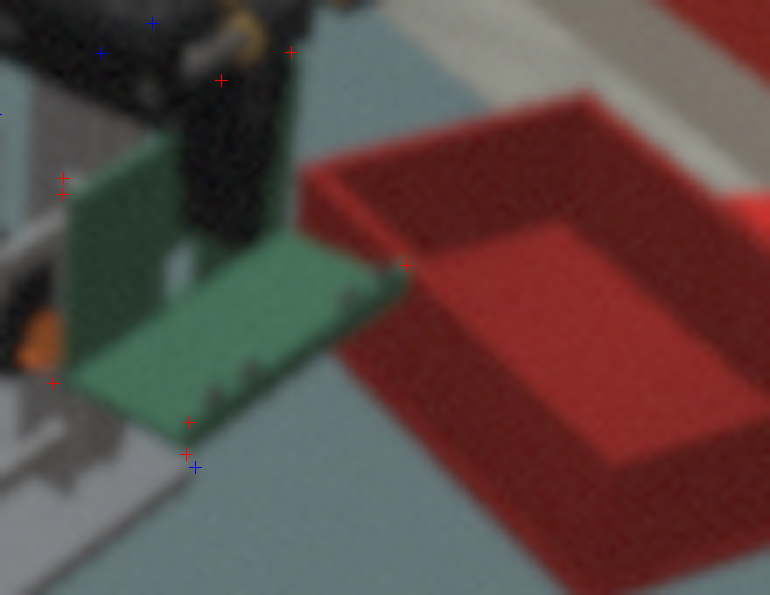

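The side view shows the ledge held level (lower lip corner at 183,447) and within about a pixel of the prediction. I'll lower it to insertion height, come close and check.

>>> {"fn": "step_arm", "kwargs": {
  "steps": [0,0,0,10,0,0,0,0,20,0,0,10,0,0,0,0,16,0,0,0,0,10,0,0,0,0,3,0,0,0,0,0,0,0,0,0,0,0,0,0]
}}

```text
time_s: 9.32
tool_pos: [0.5859, 0.0683, 0.377]
tool_rot: [180.0, 0.0, 112.3]
force: [0.3, -0.4, -3.0]
grip_width: 0.0115
grasp_force: 45.0
```

```bash
python3 - <<'E'
from cell import env
import cv2,numpy as np
i=env.read_camera("side")["image"][:,:,::-1]; cv2.imwrite("pics/side3.png",i)
cv2.imwrite("pics/s3.png",cv2.resize(i[140:240,235:365],None,fx=6,fy=6,interpolation=cv2.INTER_CUBIC)); s=env.get_obs();print(s["tool_pos"],s["tool_rot"],s["force"])
E
```

```text
[0.58596252 0.06827075 0.37690605] [1.79984576e+02 2.28228935e-02 1.12272295e+02] [-0.04348836 -0.60771821 -3.61227764]
```

View pics/s3.png

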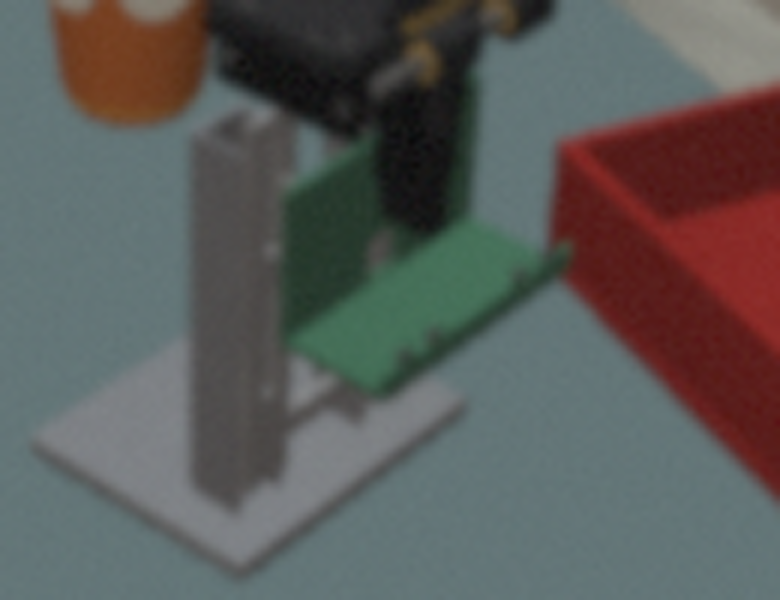

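>>> {"fn": "step_arm", "kwargs": {
  "steps": [0,3,0,0,0,0,1,0,0,0,0,1,0,0,0,0,1,0,0,0,0,0.7,0,0,0,0,0,0,0,0]
}}

```text
time_s: 10.12
tool_pos: [0.5833, 0.0752, 0.3768]
tool_rot: [180.0, 0.0, 112.3]
force: [-0.5, -0.4, -3.4]
grip_width: 0.0117
grasp_force: 45.0
```

>>> {"fn": "step_arm", "kwargs": {
  "steps": [0,1,0,0,0,0,0,0,0,0]
}}

```text
time_s: 10.38
tool_pos: [0.5829, 0.0761, 0.3768]
tool_rot: [180.0, -0.0, 112.3]
force: [0.2, 0.3, -3.2]
grip_width: 0.0116
grasp_force: 45.0
```

>>> {"fn": "step_arm", "kwargs": {
  "steps": [0,1,0,0,0,0,0,0,0,0]
}}

```text
time_s: 10.62
tool_pos: [0.5825, 0.0771, 0.3768]
tool_rot: [180.0, -0.0, 112.3]
force: [0.6, 0.0, -4.0]
grip_width: 0.0115
grasp_force: 45.0
```

>>> {"fn": "step_arm", "kwargs": {
  "steps": [0,1,0,0,0,0,1,0,0,0,0,0,0,0,0]
}}

```text
time_s: 11.0
tool_pos: [0.5817, 0.079, 0.3768]
tool_rot: [180.0, -0.0, 112.3]
force: [-0.2, -0.0, -2.8]
grip_width: 0.0119
grasp_force: 45.0
```

>>> {"fn": "step_arm", "kwargs": {
  "steps": [0,1,0,0,0,0,1,0,0,0,0,1,0,0,0,0,0,0,0,0]
}}

```text
time_s: 11.5
tool_pos: [0.5806, 0.0818, 0.3768]
tool_rot: [180.0, -0.0, 112.3]
force: [0.8, 0.7, -2.9]
grip_width: 0.012
grasp_force: 45.0
```

>>> {"fn": "step_arm", "kwargs": {
  "steps": [0,1,0,0,0,0,1,0,0,0,0,1,0,0,0,0,0,0,0,0]
}}

```text
time_s: 12.0
tool_pos: [0.5795, 0.0845, 0.3768]
tool_rot: [180.0, -0.0, 112.3]
force: [-0.4, 0.6, -3.7]
grip_width: 0.0115
grasp_force: 45.0
```

>>> {"fn": "step_arm", "kwargs": {
  "steps": [0,1,0,0,0,0,1,0,0,0,0,0,0,0,0]
}}

```text
time_s: 12.38
tool_pos: [0.5787, 0.0863, 0.3768]
tool_rot: [180.0, -0.0, 112.3]
force: [-0.2, -0.2, -4.2]
grip_width: 0.0118
grasp_force: 45.0
```

>>> {"fn": "step_arm", "kwargs": {
  "steps": [0,0.7,0,0,0,0,0,0,0,0]
}}

```text
time_s: 12.62
tool_pos: [0.5784, 0.0869, 0.3768]
tool_rot: [180.0, -0.0, 112.3]
force: [0.5, 0.0, -4.2]
grip_width: 0.012
grasp_force: 45.0
```

>>> {"fn": "step_arm", "kwargs": {
  "steps": [0,0.5,0,0,0,0,0,0,0,0]
}}

```text
time_s: 12.88
tool_pos: [0.5782, 0.0874, 0.3768]
tool_rot: [180.0, -0.0, 112.3]
force: [0.1, -0.2, -3.3]
grip_width: 0.0112
grasp_force: 45.0
```

>>> {"fn": "step_arm", "kwargs": {
  "steps": [0,0.5,0,0,0,0,0,0,0,0]
}}

```text
time_s: 13.12
tool_pos: [0.5781, 0.0879, 0.3768]
tool_rot: [180.0, -0.0, 112.3]
force: [-0.2, -0.7, -2.9]
grip_width: 0.0119
grasp_force: 45.0
```

>>> {"fn": "step_arm", "kwargs": {
  "steps": [0,0.5,0,0,0,0,0,0,0,0]
}}

```text
time_s: 13.38
tool_pos: [0.5779, 0.0883, 0.3768]
tool_rot: [180.0, -0.0, 112.3]
force: [0.4, 0.7, -3.4]
grip_width: 0.0115
grasp_force: 45.0
```

>>> {"fn": "step_arm", "kwargs": {
  "steps": [0,0.5,0,0,0,0,0,0,0,0]
}}

```text
time_s: 13.62
tool_pos: [0.5777, 0.0888, 0.3768]
tool_rot: [180.0, -0.0, 112.3]
force: [-0.0, 0.0, -4.1]
grip_width: 0.0116
grasp_force: 45.0
```

>>> {"fn": "step_arm", "kwargs": {
  "steps": [0,0.5,0,0,0,0,0,0,0,0]
}}

```text
time_s: 13.88
tool_pos: [0.5775, 0.0893, 0.3768]
tool_rot: [180.0, -0.0, 112.3]
force: [0.3, 0.0, -3.1]
grip_width: 0.0119
grasp_force: 45.0
```

>>> {"fn": "step_arm", "kwargs": {
  "steps": [0,0.5,0,0,0,0,0,0,0,0]
}}

```text
time_s: 14.12
tool_pos: [0.5774, 0.0894, 0.3768]
tool_rot: [180.0, 0.0, 112.3]
force: [-0.4, -0.8, -3.6]
grip_width: 0.0115
grasp_force: 45.0
```

>>> {"fn": "step_arm", "kwargs": {
  "steps": [0,0.5,0,0,0,0,0,0,0,0]
}}

```text
time_s: 14.38
tool_pos: [0.5773, 0.0896, 0.3768]
tool_rot: [180.0, 0.1, 112.3]
force: [1.5, -3.2, -3.5]
grip_width: 0.0116
grasp_force: 45.0
```

Plate contact was felt at about x = +1 mm on my estimate, so the hooks are through. I'll back off slightly and descend, watching the force.

>>> {"fn": "step_arm", "kwargs": {
  "steps": [0,-1.3,0,0,0,0,0,0,2,0,0,0,0,2,0,0,0,0,0,0]
}}

```text
time_s: 14.88
tool_pos: [0.5775, 0.0892, 0.3725]
tool_rot: [-180.0, -0.0, 112.3]
force: [0.2, -0.6, -3.0]
grip_width: 0.0117
grasp_force: 45.0
```

>>> {"fn": "step_arm", "kwargs": {
  "steps": [0,0,0,1.5,0,0,0,0,1.5,0,0,0,0,0,0]
}}

```text
time_s: 15.25
tool_pos: [0.5776, 0.0889, 0.3696]
tool_rot: [-180.0, -0.0, 112.3]
force: [-0.2, -0.3, -3.3]
grip_width: 0.0117
grasp_force: 45.0
```

>>> {"fn": "step_arm", "kwargs": {
  "steps": [0,0,0,1.5,0,0,0,0,1.5,0,0,0,0,0,0]
}}

```text
time_s: 15.62
tool_pos: [0.5776, 0.0889, 0.3666]
tool_rot: [-180.0, -0.0, 112.3]
force: [-0.2, -0.1, -3.7]
grip_width: 0.0114
grasp_force: 45.0
```

>>> {"fn": "step_arm", "kwargs": {
  "steps": [0,0,0,1.5,0,0,0,0,1.5,0,0,0,0,0,0]
}}

```text
time_s: 16.0
tool_pos: [0.5779, 0.0884, 0.3641]
tool_rot: [179.9, 0.1, 112.3]
force: [1.2, -1.5, -0.9]
grip_width: 0.0118
grasp_force: 45.0
```

>>> {"fn": "step_arm", "kwargs": {
  "steps": [0,0,0,1.5,0,0,0,0,1.5,0,0,0,0,0,0]
}}

```text
time_s: 16.38
tool_pos: [0.5782, 0.0881, 0.3616]
tool_rot: [179.9, 0.1, 112.3]
force: [1.4, -4.7, 3.8]
grip_width: 0.0116
grasp_force: 45.0
```

>>> {"fn": "step_arm", "kwargs": {
  "steps": [0,0,0,1.5,0,0,0,0,0,0]
}}

```text
time_s: 16.62
tool_pos: [0.5781, 0.0883, 0.3599]
tool_rot: [179.9, 0.1, 112.3]
force: [2.4, -3.7, 4.8]
grip_width: 0.0117
grasp_force: 45.0
```

>>> {"fn": "step_arm", "kwargs": {
  "steps": [0,0,0,1.5,0,0,0,0,0,0]
}}

```text
time_s: 16.88
tool_pos: [0.5781, 0.0884, 0.3583]
tool_rot: [179.9, 0.1, 112.3]
force: [3.1, -5.4, 4.3]
grip_width: 0.0113
grasp_force: 45.0
```

>>> {"fn": "step_arm", "kwargs": {
  "steps": [0,0,0,1.5,0,0,0,0,1,0,0,0,0,0,0]
}}

```text
time_s: 17.25
tool_pos: [0.5782, 0.0882, 0.3562]
tool_rot: [179.9, 0.1, 112.3]
force: [2.2, -5.5, 5.6]
grip_width: 0.0115
grasp_force: 45.0
```

>>> {"fn": "step_arm", "kwargs": {
  "steps": [0,0,0,1.5,0,0,0,0,1,0,0,0,0,0,0]
}}

```text
time_s: 17.62
tool_pos: [0.5783, 0.0882, 0.3539]
tool_rot: [179.9, 0.1, 112.3]
force: [2.3, -5.3, 7.3]
grip_width: 0.0117
grasp_force: 45.0
```

>>> {"fn": "step_arm", "kwargs": {
  "steps": [0,0,0,1.5,0,0,0,0,0,0]
}}

```text
time_s: 17.88
tool_pos: [0.5783, 0.0882, 0.3525]
tool_rot: [179.8, 0.1, 112.3]
force: [1.1, -4.8, 7.5]
grip_width: 0.0115
grasp_force: 45.0
```

>>> {"fn": "step_arm", "kwargs": {
  "steps": [0,0,0,1,0,0,0,0,0,0]
}}

```text
time_s: 18.12
tool_pos: [0.5781, 0.0883, 0.3501]
tool_rot: [179.9, 0.1, 112.3]
force: [4.0, -5.1, 0.2]
grip_width: 0.0116
grasp_force: 45.0
```

>>> {"fn": "step_arm", "kwargs": {
  "steps": [0,0,0,1,0,0,0,0,0,0]
}}

```text
time_s: 18.38
tool_pos: [0.578, 0.0882, 0.3488]
tool_rot: [180.0, 0.1, 112.3]
force: [2.9, -4.9, 0.2]
grip_width: 0.0116
grasp_force: 45.0
```

>>> {"fn": "step_arm", "kwargs": {
  "steps": [0,0,0,1,0,0,0,0,0,0]
}}

```text
time_s: 18.62
tool_pos: [0.5779, 0.0882, 0.3478]
tool_rot: [180.0, 0.1, 112.3]
force: [3.3, -4.6, -0.1]
grip_width: 0.012
grasp_force: 45.0
```

>>> {"fn": "step_arm", "kwargs": {
  "steps": [0,0,0,1,0,0,0,0,0,0]
}}

```text
time_s: 18.88
tool_pos: [0.577, 0.0892, 0.3456]
tool_rot: [-179.9, -0.0, 112.3]
force: [2.2, -1.8, -6.5]
grip_width: 0.0117
grasp_force: 45.0
```

>>> {"fn": "step_arm", "kwargs": {
  "steps": [0,0,0,0,0,0,0,0,0,0]
}}

```text
time_s: 19.12
tool_pos: [0.577, 0.0892, 0.3458]
tool_rot: [-179.9, -0.0, 112.3]
force: [2.4, -2.4, -9.8]
grip_width: 0.0117
grasp_force: 45.0
```

>>> {"fn": "step_arm", "kwargs": {
  "steps": [0,0,0,0.7,0,0,0,0,0,0]
}}

```text
time_s: 19.38
tool_pos: [0.577, 0.0892, 0.3458]
tool_rot: [-179.9, -0.0, 112.3]
force: [0.7, -2.5, -10.2]
grip_width: 0.0116
grasp_force: 45.0
```

>>> {"fn": "step_arm", "kwargs": {
  "steps": [0,0,0,0.7,0,0,0,0,0,0,0,0,0,0,0]
}}

```text
time_s: 19.75
tool_pos: [0.5772, 0.0892, 0.3457]
tool_rot: [-179.9, -0.1, 112.3]
force: [-2.4, -1.1, -7.3]
grip_width: 0.0119
grasp_force: 45.0
```

```bash
python3 - <<'E'
from cell import env
import cv2,numpy as np
i=env.read_camera("side")["image"][:,:,::-1]; cv2.imwrite("pics/side4.png",i)
cv2.imwrite("pics/s4.png",cv2.resize(i[140:240,245:345],None,fx=6,fy=6,interpolation=cv2.INTER_CUBIC)); s=env.get_obs();print(s["tool_pos"],s["wrist_torque"],s["force"])
E
```

```text
[0.57723171 0.08921783 0.3457434 ] [-0.42908625  0.52395871  0.05360762] [-1.89282908 -1.65714405 -6.84351485]
```

View pics/s4.png

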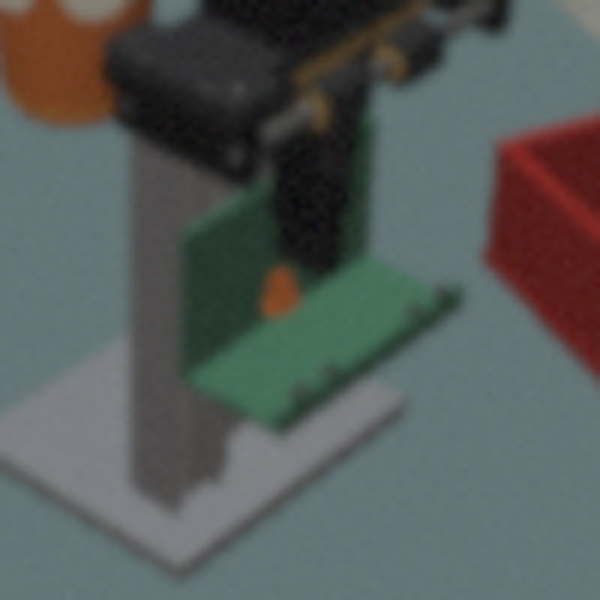

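The orange latch now shows through the window (280,292), so the ledge is home. Releasing it and retreating upward.

>>> {"fn": "step_arm", "kwargs": {
  "steps": [0.2,0,0,0,0,0.4,0,0,0,0,0.5,0,0,0,0,0.5,0,0,0,0,0.5,0,0,0,0,0.5,0,0,-10,0,0.5,0,0,-30,0,0.5,0,0,-40,0,0.5,0,0,-40,0,0.5,0,0,0,0,0.5,0,0,0,0]
}}

```text
time_s: 21.18
tool_pos: [0.5775, 0.0889, 0.4658]
tool_rot: [180.0, -0.0, 112.3]
force: [-0.5, -0.3, -0.7]
grip_width: 0.0439
grasp_force: 0.0
```

```bash
python3 - <<'E'
from cell import env
import cv2,numpy as np
i=env.read_camera("side")["image"][:,:,::-1]
cv2.imwrite("pics/s5.png",cv2.resize(i[140:240,245:345],None,fx=6,fy=6,interpolation=cv2.INTER_CUBIC)); s=env.get_obs();print(s["tool_pos"],s["grip_width"],s["force"])
E
```

```text
[0.57733249 0.08895331 0.46507963] 0.04318230401614917 [-0.24602966  0.611063   -0.00069249]
```

View pics/s5.png

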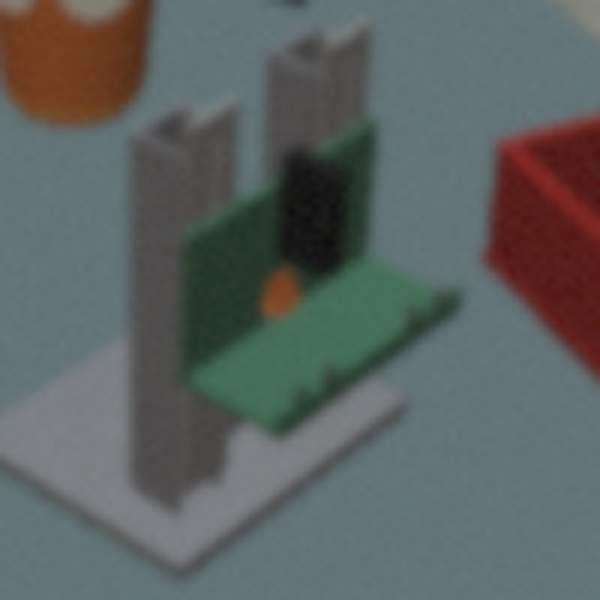

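The ledge hangs square on the grey stand, the latch is out through the window (280,292), and the gripper is clear.

```bash
python3 -c "
from cell import env
print(env.sign_off())"
```

```text
the job is handed in; nothing more can be done
None
```

The green ledge hangs by its two hooks in the grey stand's top pair of slots, with the latch out through its window and the gripper clear. I handed it in at about 21 s; no verdict came back.

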